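# Roll the sample tube into the reader's V rest

## Task

Without gripping or lifting it, roll the white tube with the blue caps along the bench: push on its side with the fingertips so that it rolls up the orange ramp and drops into the black V-shaped rest. Then push on its near end to slide it along the V until its far end is right up against the white reader, and leave it lying there. Leave everything else on the bench where it stands.

Things in the scene. Friction and masses are not known exactly. Their poses are not given: they have to be found in the camera images.
- tube: Sealed sample tube, a hard, smooth, slippery round bar: 38 mm diameter, 140 mm long, about 0.2 kg, rolls freely; white with a 28 mm blue cap at each end, thin green stripe along its side. Origin at its middle on its axis, 19 mm above the bench as it lies; x axis along the tube, y and z turn as it rolls. Lies to the robot's right of the rest, up to about 20 degrees askew to the groove.
- rest: V rest, fixed to the bench; place and yaw vary. Origin on the bench under the groove's bottom line, halfway along. x: along the groove, away from the robot, to the reader; y: across it, away from the ramp (robot's left); z up. Black V groove 210 mm long (x -105 to 105), open at the near end; the tube lying in it has its axis over the bottom line (y 0), 24 mm above the bench.
- rest_crest (a point): Middle of the top edge between ramp and groove: 12 mm above the bench, at y -17 mm of the rest. The orange ramp falls evenly from here to the bench at y -75 mm; the near flank of the V falls at 30 degrees to the bottom line (y 0, 2 mm high). The far flank rises likewise to y 24 mm, where a wall 36 mm high and 8 mm thick stands. The section is the same along all the groove. Axes as the rest's.
- rest_stop (a point): Point on the reader's face, the end stop of the groove, at x 105 mm of the rest and 24 mm above the bench, where the tube's far end should come to touch; the middle of the tube is then 70 mm short of it. The reader is a fixed white box, 60 mm (x) by 70 mm (y) by 55 mm high, with a red window in this face. Axes as the rest's.
- rack: Green tube rack, 160 x 85 x 42 mm with tube caps up to 52 mm, loose, to the right of the tube; origin at the centre of its underside. Leave alone.
- wash_green: Wash bottle with green cap and spout, 68 mm diameter, 215 mm high, loose, at the far right; origin under its centre. Leave alone.
- wash_blue: Wash bottle with blue cap and spout, 68 mm diameter, 215 mm high, loose, at the far left; origin under its centre. Leave alone.
- beaker: Glass beaker, 64 mm diameter, 75 mm high, loose, beyond the rest to the left; origin under its centre. Leave alone.
- pen: Red and black marker pen, 135 mm long, 11 mm thick, lying near the robot on the right; origin at the centre of its underside, x along the pen. Leave alone.
- dish: White round dish, 90 mm diameter, 16 mm high, loose, to the left of the rest; origin under its centre. Leave alone.
- vial: Amber vial with black cap, 26 mm diameter, 50 mm high, standing loose near the robot on the left; origin under its centre. Leave alone.
Not all that is in view belongs to the job. Leave any purple look-alike of the tube alone.

How it is judged (in metres and radians):
On the way, in this order (a step that is already met when the one before it is completed fails the run):
1. the tube rolls on its way to the rest (it turns upside down before the crest) (angle between tube's own z axis and vertical above 2.2 rad and y of tube in the frame of rest below -0.05 m), for 0.04 s.
2. the tube has dropped into the V (y of tube in the frame of rest between -0.006 and 0.006 m and z of tube in the frame of rest between 0.021 and 0.027 m and angle between the x axis of tube and the x axis of rest, either way round below 0.06 rad), for 0.2 s.
At the end, for the whole second after the job is handed in: The tube lies at rest in the V (axis within 6 mm of the bottom line and 21 to 27 mm above the bench, parallel within 0.05 rad) with its far end within 3.5 mm of the reader's face; no other thing has moved more than 15 mm (y of tube in the frame of rest between -0.006 and 0.006 m and z of tube in the frame of rest between 0.021 and 0.027 m and x of tube in the frame of rest between 0.0315 and 0.038 m and angle between the x axis of tube and the x axis of rest, either way round below 0.05 rad and linear speed of tube below 0.01 m/s and distance of each of rack, wash_green, wash_blue, beaker, pen, dish, vial from where it was at the start of the episode below 0.015 m); the robot touches nothing.
It fails at once if the tube is lifted off the bench, or higher than rolling over the crest takes it (height (world z) of tube above 0.042 m or (y of tube in the frame of rest below -0.085 m and height (world z) of tube above 0.027 m)).
It fails at once if the tube is taken between the fingers (the grasp point comes inside it) (x of the grasp point in the frame of tube between -0.065 and 0.065 m and y of the grasp point in the frame of tube between -0.013 and 0.013 m and z of the grasp point in the frame of tube between -0.013 and 0.013 m).
It fails at once if the tube is tipped up by one end (angle between tube's own x axis and vertical below 1.35 rad or angle between tube's own x axis and vertical above 1.79 rad).
It fails at once if another thing on the bench is pushed away or knocked over (distance of any of rack, wash_green, wash_blue, beaker, pen, dish, vial from where it was at the start of the episode above 0.015 m or angle between any of rack, wash_green, wash_blue, beaker, pen, dish, vial's own z axis and vertical above 0.3 rad).
It also fails if it takes over 64 s, if anything falls off the work surface, if the arm or the gripper's body presses on something with over 40 N, if the wrist force passes 120 N, or if a joint passes its speed limit or range.

## Robot

A 7-joint arm with a two-finger parallel gripper is mounted at the origin on the work surface. World frame = base frame: x ahead of the robot, y to its left, z up, the work surface at z = 0. Lengths are in m, angles in degrees, forces in N, time in s.
With the tool pointing down it reaches from about 0.425 to 0.875 m from the base axis. Payload 4.7 kg.
Tool frame: the origin (TCP) lies midway between the tips of the shut fingers; the grasp point (between the pads) lies env.grip_point_offset behind it (env.grip_point_offset is the distance from the TCP to the grasp point, in m); z points along the fingers, y is the line along which they close (so a half turn about z gives the same grasp; the last joint's range is limited). The gripper opens to 87 mm and grips with 3 to 60 N. Pads are 19 mm wide; open, the fingers measure 117 mm over their backs; the gripper's body (75 mm by 190 mm) begins 51 mm behind the grasp point.
Start: joints at [71.052, 18.392, -4.016, 83.108, 1.295, 78.541, -3.26], TCP at [0.22, -0.612, 0.223] pointing down, gripper open.
Joint ranges: [-163.93, 163.93], [-17.29, 119.83], [-79.2, 71.16], [3.27, 140.29], [-89.18, 269.18], [5.43, 117.66], [-154.24, 154.24]. Speed limits (degrees/s): [147.25, 147.25, 180, 180, 180, 180, 180].

## Interface

Orientations are given as [roll, pitch, yaw] about the fixed x, y, z axes, in that order (R = Rz(yaw) Ry(pitch) Rx(roll)).
In Python, from cell import env gives the robot as it stands.
- The arm moves only by the shell command python3 -m creep 'ROWS' [FORCE]. ROWS is a JSON object of lists of equal length, an entry for each row: "translation": the shift along the tool's x, y, z in units of 0.08 m (1.0 is 0.08 m), a list of three; "turn": the turn, a rotation vector about the tool's x, y, z in units of 180 degrees (1.0 is 180 degrees), a list of three; "grip": the opening, from 0 (shut) to 1 (fully open). In form: {"translation": [[x, y, z], ...], "turn": [[ax, ay, az], ...], "grip": [grip, ...]}. A call has 1 to 5 rows; each row shifts and turns the commanded pose from where the row before left it, along the tool's axes as they then stand; what a row does not reach is not made up. A row lasts 1/8 s, in which the tool goes at most 62.5 mm and 10.7 degrees, less where a joint would pass 70% of its speed; a pose out of reach is approached as far as the arm can. A call with a number of a shift or a turn outside -1 to 1 is refused whole. A call with a gripper value outside its range is refused whole. The fingers move at their own pace and stop on an object; FORCE is the grip in N (left out, the last holds). Time passes only in rows, so rows that do not move let the fingers close. It gives the time, the measured TCP pose, the force, the opening and the grip force at its end, in the units of the state.
- env.get_obs(): the state, without advancing time (a new reading comes with each control period).
- env.read_camera(name): name is "scene" or "top"; returns a dict with "frame" (400x640x3 uint8, red, green, blue), "z_map" (400x640 float32, m along the optical axis (not along the pixel's ray), 0 where there is no reading), "K" (3x3 intrinsics, pixels), "rvec" (rotation vector, rad) and "tvec" (3), from world to camera coordinates, as OpenCV has them. Camera axes: x right, y down, z forward; pixel columns grow to the right and rows downward; lengths in m; the calibration is good to about 2 mm. A picture is of the moment at which its call begins.
- env.sign_off(): hands the job in; it is judged then, once.
The state is a dict: "time_s": time; "qpos": joint angles; "joint_velocities": joint speeds; "effort": joint torques, N m; "tool_pos": TCP position; "tool_rot": TCP orientation; "force": force on the tool from outside, world axes, zero at the start; "wrist_torque": the same for the moment, N m; "grip_width": finger opening in m; "grasp_force": force on a finger pad.
Only numpy, scipy, OpenCV 4.12 (cv2) and the standard library are available. Lean on these libraries where they do the work, as an engineer would, in place of code of your own. Each camera call takes 0.05 s, during which the arm holds its last target. There are 200 camera calls.

## Working session

There is one attempt and no reset: what is moved stays moved. The work goes in short steps, Python scripts to look and compute and a shell command to move; the robot and the scene stay as the last step left them, time stands still between calls to the robot, and variables do not carry over. Pictures are saved under pics/ and viewed, at most 10 in all, crops included, and the job is handed in when it is done.

```bash
mkdir -p pics; cat > h.py <<'E'
import numpy as np,cv2
from cell import env
def cam(n):
    c=env.read_camera(n);R,_=cv2.Rodrigues(np.array(c['rvec'],float));c['R']=R;c['t']=np.array(c['tvec'],float).ravel();return c
def ray(c,u,v,z):
    d=c['R'].T@np.linalg.inv(c['K'])@np.array([u,v,1.]);o=-c['R'].T@c['t'];return o+d*(z-o[2])/d[2]
def pts(c):
    v,u=np.mgrid[:400,:640];z=c['z_map'];p=np.stack([u*z,v*z,z],-1)@np.linalg.inv(c['K']).T
    return (p-c['t'])@c['R']
E
python3 - <<'E'
from h import *
for n in('top','scene'):
    c=cam(n);cv2.imwrite(f'pics/{n}0.png',c['frame'][...,::-1]);print(n,-c['R'].T@c['t'])
o=env.get_obs();print(o['tool_pos'],o['tool_rot'],o['time_s'],env.grip_point_offset)
E
```

```text
top [0.4578983  0.0034593  1.31791211]
scene [1.2030756  0.66937235 0.76396435]
[ 0.21947877 -0.61127674  0.22154791] [-1.79899176e+02  6.15877582e-03  1.97590026e+01] 0.1 0.0187
```

View pics/top0.png

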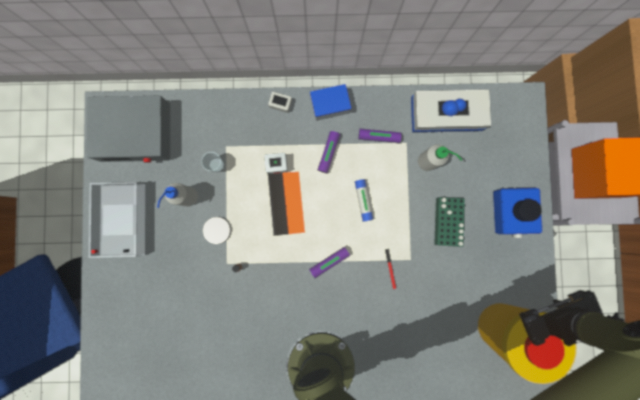

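View pics/scene0.png

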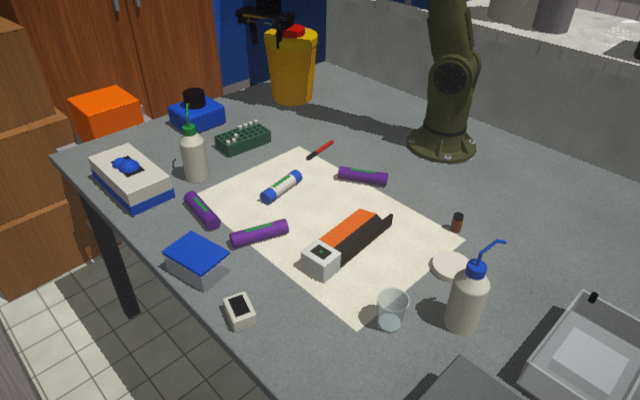

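The top view shows the tube at about (364,200), the orange ramp at (294,203), the groove at (279,205) and the reader at (275,162). The purple decoys are at (330,150), (380,135) and (330,262), with the rack at (450,220) and the pen at (391,268).

```bash
cat > m.py <<'E'
from h import *
def comp(m,lo=15):
    n,l,s,ce=cv2.connectedComponentsWithStats(m.astype(np.uint8));return [(s[i,4],l==i,ce[i]) for i in range(1,n) if s[i,4]>lo]
def tube(c,box=(255,400,150,250)):
    h=cv2.cvtColor(c['frame'],cv2.COLOR_RGB2HSV);m=(h[...,0]>100)&(h[...,0]<125)&(h[...,1]>130)
    k=np.zeros_like(m);k[box[2]:box[3],box[0]:box[1]]=1
    r=comp(m&k,10);return [(a,ce.round(1),ray(c,*ce,.028)[:3].round(4)) for a,_,ce in r]
if __name__=='__main__':
    c=cam('top');P=pts(c);h=cv2.cvtColor(c['frame'],cv2.COLOR_RGB2HSV)
    T=tube(c);print(T)
    k=np.zeros((400,640),bool);k[150:250,225:340]=1
    o=(h[...,0]<15)&(h[...,1]>150)&k
    b=(h[...,2]<75)&k
    for n,m in(('or',o),('bl',b)):
        a,mm,ce=max(comp(m),key=lambda t:t[0]);cn,_=cv2.findContours(mm.astype(np.uint8),0,2)
        bx=cv2.boxPoints(cv2.minAreaRect(max(cn,key=len)));print(n,a,bx.tolist())
        print([ (ray(c,*q,z)[:2].round(4).tolist()) for q in bx for z in (0,.012)])
        print('z',np.percentile(P[mm][:,2],[5,50,95]).round(4))
        q=P[mm];
        if n=='or':
            mu=q[:,:2].mean(0);u=np.linalg.svd(q[:,:2]-mu,full_matrices=0)[2];print(mu,u[0],np.ptp((q[:,:2]-mu)@u.T,axis=0))
    # tube depth
    w=np.zeros_like(k);w[170:230,345:380]=1
    m=w&(P[...,2]>.022)&(P[...,2]<.05);q=P[m][:,:2];mu=q.mean(0);u=np.linalg.svd(q-mu,full_matrices=0)[2];print('tube',m.sum(),mu,u[0],np.ptp((q-mu)@u.T,axis=0),P[m][:,2].max())
    g=w&(h[...,0]>40)&(h[...,0]<90)&(h[...,1]>80);v,u=np.nonzero(g);print('green',g.sum(),u.mean(),v.mean(),ray(c,u.mean(),v.mean(),.038))
    w=np.zeros_like(k);w[145:180,255:295]=1;m=w&(P[...,2]>.05);q=P[m];print('reader',m.sum(),q.mean(0),q.min(0),q.max(0))
    for n,(u0,u1,v0,v1) in dict(pen=(380,400,245,292),rack=(430,470,190,250),pur=(300,355,240,280),pur2=(315,345,125,175),pur3=(355,405,125,145)).items():
        w=np.zeros_like(k);w[v0:v1,u0:u1]=1;m=w&(P[...,2]>.005);q=P[m];print(n,q.min(0).round(3),q.max(0).round(3))
E
python3 m.py
```

```text
[(np.int32(44), array([359.7, 183.4]), array([ 0.6014, -0.1448,  0.028 ])), (np.int32(45), array([366.6, 216.3]), array([ 0.4908, -0.1645,  0.028 ]))]
or 935 [[281.82855224609375, 173.1195526123047], [297.44146728515625, 171.52638244628906], [303.5338134765625, 231.2312469482422], [287.9208984375, 232.8244171142578]]
[[0.6454, 0.1174], [0.6437, 0.1164], [0.6497, 0.0639], [0.648, 0.0634], [0.4455, 0.047], [0.4456, 0.0466], [0.4413, 0.1], [0.4414, 0.0992]]
z [0.0001 0.0071 0.0141]
[0.54354813 0.08096777] [-0.99503541 -0.09952157] [0.2037908  0.09644967]
bl 651 [[269.27874755859375, 174.06558227539062], [280.368896484375, 173.057373046875], [285.7623291015625, 232.38525390625], [274.67218017578125, 233.39346313476562]]
[[0.643, 0.1604], [0.6413, 0.159], [0.6457, 0.1224], [0.644, 0.1213], [0.4429, 0.1073], [0.4431, 0.1064], [0.4403, 0.1449], [0.4405, 0.1436]]
z [0.0009 0.0083 0.0311]
tube 457 [ 0.54537992 -0.15563925] [-0.9839182  -0.17861962] [0.13871384 0.03760184] 0.04441343787212949
green 32 364.09375 199.15625 [ 0.54745005 -0.15665898  0.038     ]
reader 384 [0.67168005 0.1318966  0.07136357] [0.4578983  0.0034593  0.05002151] [0.70511725 0.17074602 1.31791211]
pen [ 0.24  -0.272  0.005] [0.458 0.003 1.318]
rack [ 0.376 -0.518  0.005] [0.569 0.003 1.318]
pur [ 0.283 -0.12   0.005] [0.458 0.061 1.318]
pur2 [ 0.458 -0.098  0.005] [0.808 0.003 1.318]
pur3 [ 0.458 -0.298  0.005] [0.805 0.003 1.318]
```

```bash
R='0'; python3 -m creep '{"translation":[[0,0,0],[0,0,0],[0,0,0],[0,0,0],[0,0,0]],"turn":[[0,0,-0.055],[0,0,-0.055],[0,0,-0.055],[0,0,-0.055],[0,0,-0.055]],"grip":[1,1,1,1,1]}'; python3 -m creep '{"translation":[[0,0,0],[0,0,0],[0,0,0],[0,0,0]],"turn":[[0,0,-0.055],[0,0,-0.055],[0,0,-0.055],[0,0,0]],"grip":[1,1,1,1]}'
```

```text
time_s: 0.78
tool_pos: [0.2196, -0.6115, 0.2221]
tool_rot: [-180.0, -0.0, 69.6]
force: [-1.2, 0.4, 0.1]
grip_width: 0.0868
grasp_force: 0.0
time_s: 1.27
tool_pos: [0.2195, -0.6116, 0.2222]
tool_rot: [-180.0, -0.0, 98.8]
force: [0.3, -0.0, 0.1]
grip_width: 0.0873
grasp_force: 0.0
```

```bash
python3 -m creep '{"translation":[[0.43,0.49,0],[0.43,0.49,0],[0.43,0.49,0],[0.43,0.49,0],[0.43,0.49,0]],"turn":[[0,0,0],[0,0,0],[0,0,0],[0,0,0],[0,0,0]],"grip":[1,1,1,1,1]}'; python3 -m creep '{"translation":[[0.43,0.49,0],[0.43,0.49,0],[0.43,0.49,0],[0.43,0.49,0],[0.2,0.4,0]],"turn":[[0,0,0],[0,0,0],[0,0,0],[0,0,-0.008],[0,0,0]],"grip":[1,1,1,1,1]}'; cat > s.py <<'E'
from m import *
o=env.get_obs();print(o['time_s'],o['tool_pos'].round(4) if hasattr(o['tool_pos'],'round') else o['tool_pos'],o['tool_rot'],np.round(o['qpos'],0),np.round(o['force'],1))
E
python3 s.py
```

```text
time_s: 1.9
tool_pos: [0.3874, -0.4099, 0.2226]
tool_rot: [180.0, 0.0, 98.7]
force: [0.9, -1.5, -0.1]
grip_width: 0.0866
grasp_force: 0.0
time_s: 2.52
tool_pos: [0.55, -0.2264, 0.2228]
tool_rot: [180.0, -0.0, 100.4]
force: [0.5, 0.2, 1.0]
grip_width: 0.0871
grasp_force: 0.0
2.525 [ 0.55   -0.2264  0.2228] [ 1.79966284e+02 -1.58010900e-02  1.00368462e+02] [ 48.  14. -33.  90.   8.  78.  24.] [0.5 0.2 1. ]
```

```bash
python3 -m creep '{"translation":[[0,0.1,0.6],[0,0,0.6],[0,0,0.6],[0,0,0.6],[0,0,0.23]],"turn":[[0,0,0],[0,0,0],[0,0,0],[0,0,0],[0,0,0]],"grip":[1,1,1,1,1]}'; python3 -m creep '{"translation":[[0,0,0]],"turn":[[0,0,0]],"grip":[1]}'; python3 - <<'E'
from m import *
c=cam('top');cv2.imwrite('pics/t1.png',cv2.resize(c['frame'][120:290,220:480,::-1],None,fx=3,fy=3))
E
```

```text
time_s: 3.15
tool_pos: [0.5542, -0.2274, 0.009]
tool_rot: [-179.7, -0.2, 100.2]
force: [-0.4, 0.1, -1.4]
grip_width: 0.0872
grasp_force: 0.0
time_s: 3.28
tool_pos: [0.5559, -0.2278, 0.0115]
tool_rot: [-179.9, -0.1, 100.3]
force: [0.1, -0.4, 0.4]
grip_width: 0.087
grasp_force: 0.0
```

View pics/t1.png

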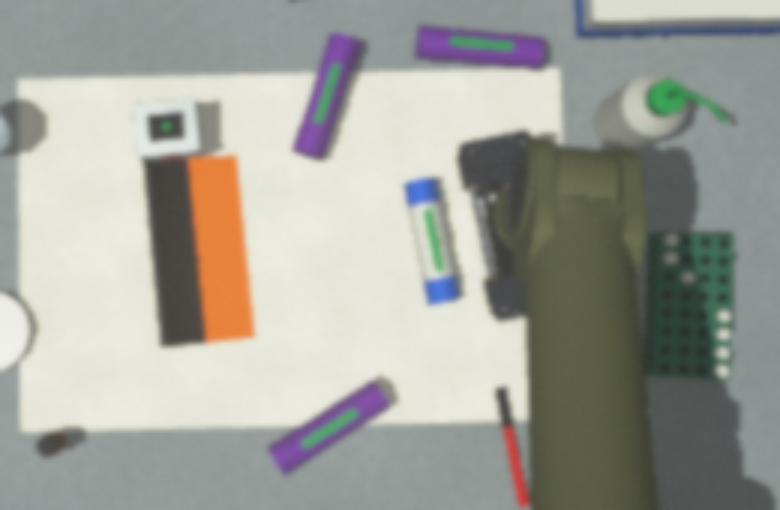

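The gripper stands 42 mm behind the tube and parallel to it. The nearest decoy end (crop 310,155) stays about 25 mm beyond the tube's far end. I'll start pushing.

```bash
python3 -m creep '{"translation":[[0.2,0,0],[0.2,0,0],[0.16,0,0],[0.16,0,0],[0.16,0,0]],"turn":[[0,0,0],[0,0,0],[0,0,0],[0,0,0],[0,0,0]],"grip":[1,1,1,1,1]}';python3 -m creep '{"translation":[[0.16,0,0],[0.16,0,0],[0.16,0,0],[0.16,0,0],[0.16,0,0]],"turn":[[0,0,0],[0,0,0],[0,0,0],[0,0,0.003],[0,0,0.003]],"grip":[1,1,1,1,1]}'; python3 - <<'E'
from m import *
c=cam('top');print(tube(c));cv2.imwrite('pics/t2.png',cv2.resize(c['frame'][120:290,220:480,::-1],None,fx=3,fy=3))
E
```

```text
time_s: 3.95
tool_pos: [0.5435, -0.1579, 0.0123]
tool_rot: [180.0, 0.0, 100.4]
force: [0.2, 0.7, -0.3]
grip_width: 0.0873
grasp_force: 0.0
time_s: 4.58
tool_pos: [0.5322, -0.095, 0.0121]
tool_rot: [-180.0, 0.0, 99.3]
force: [-0.4, 0.3, -0.7]
grip_width: 0.0868
grasp_force: 0.0
[(np.int32(23), array([330.4, 189.6]), array([ 0.5825, -0.0464,  0.028 ])), (np.int32(21), array([337.3, 222.4]), array([ 0.4727, -0.0666,  0.028 ]))]
```

View pics/t2.png

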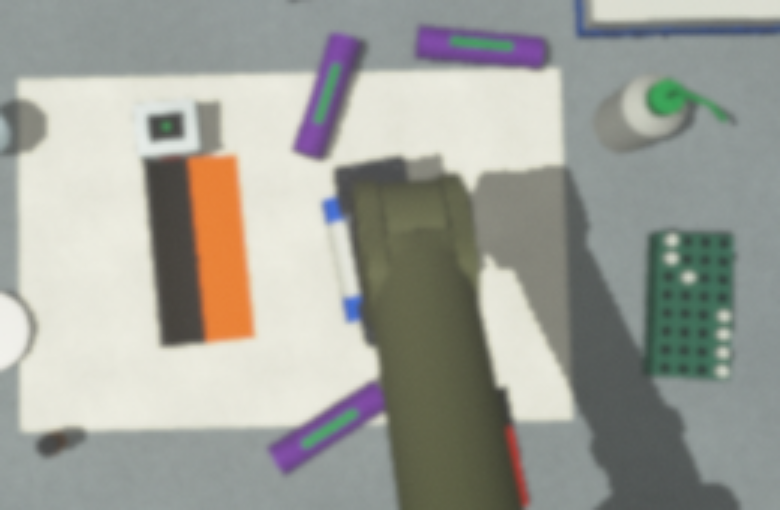

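Tube is in contact and parallel, with its caps at crop (332,210) and (352,308); the fingers are right behind it. I'll continue and align to the rest's yaw.

```bash
python3 -m creep '{"translation":[[0.16,0,0],[0.16,0,0],[0.16,0,0],[0.16,0,0],[0.16,0,0]],"turn":[[0,0,0.005],[0,0,0.005],[0,0,0.005],[0,0,0.005],[0,0,0.004]],"grip":[1,1,1,1,1]}';python3 -m creep '{"translation":[[0.16,0,0],[0.16,0,0],[0.16,0,0],[0.16,0,-0.02]],"turn":[[0,0,0],[0,0,0],[0,0,0],[0,0,0]],"grip":[1,1,1,1]}'; python3 - <<'E'
from m import *
c=cam('top');print(tube(c));cv2.imwrite('pics/t3.png',cv2.resize(c['frame'][120:290,220:480,::-1],None,fx=3,fy=3))
E
```

```text
time_s: 5.25
tool_pos: [0.5238, -0.0317, 0.0121]
tool_rot: [180.0, 0.0, 94.9]
force: [-0.2, 1.0, 0.4]
grip_width: 0.0866
grasp_force: 0.0
time_s: 5.75
tool_pos: [0.5193, 0.0193, 0.0137]
tool_rot: [-180.0, 0.0, 95.0]
force: [1.3, -1.1, -0.1]
grip_width: 0.0871
grasp_force: 0.4
[]
```

View pics/t3.png

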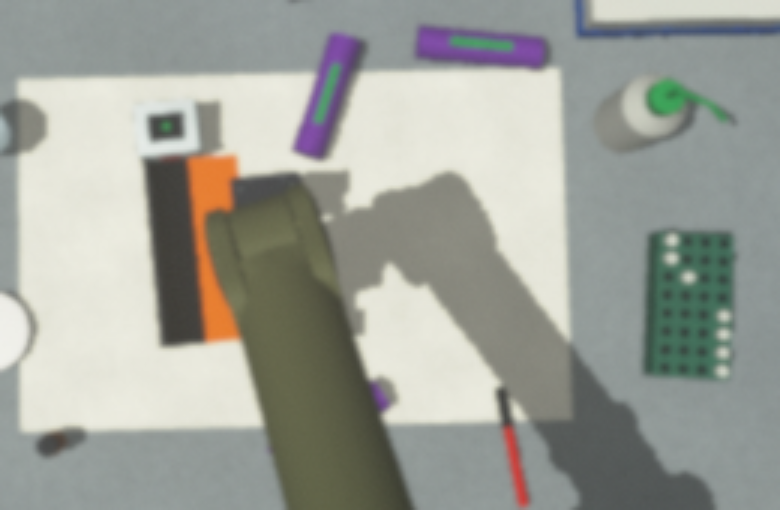

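The top view now has the gripper hiding the tube at the ramp foot, around crop (240,250). I'll check from the scene camera.

```bash
python3 - <<'E'
from m import *
c=cam('scene');print([t for t in tube(c,(250,420,140,290))]);cv2.imwrite('pics/s3.png',cv2.resize(c['frame'][130:300,230:430,::-1],None,fx=3,fy=3))
E
```

```text
[(np.int32(82), array([360.6, 201.5]), array([0.4497, 0.0505, 0.028 ])), (np.int32(133), array([333.9, 223. ]), array([0.5635, 0.0644, 0.028 ]))]
```

View pics/s3.png

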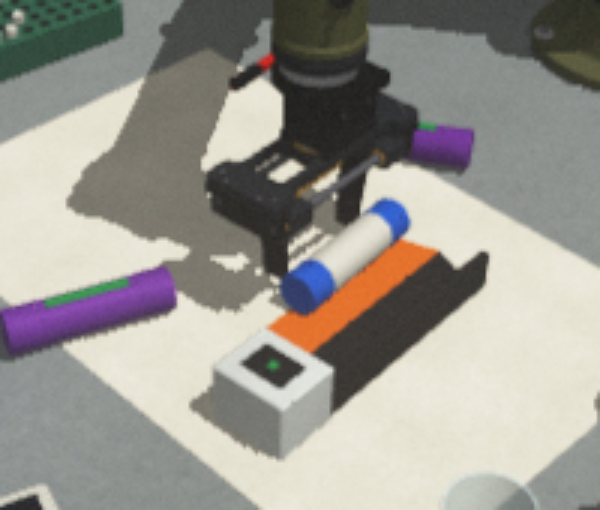

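```bash
python3 -m creep '{"translation":[[0.16,0,-0.025],[0.16,0,-0.025],[0.16,0,-0.025],[0.13,0,-0.02],[0.12,0,-0.02]],"turn":[[0,0,0],[0,0,0],[0,0,0],[0,0,0],[0,0,0]],"grip":[1,1,1,1,1]}';python3 -m creep '{"translation":[[0.08,0,0],[0.08,0,0],[0,0,0],[0,0,0]],"turn":[[0,0,0],[0,0,0],[0,0,0],[0,0,0]],"grip":[1,1,1,1]}'; python3 - <<'E'
from m import *
c=cam('scene');print([t for t in tube(c,(250,420,140,290))]);cv2.imwrite('pics/s4.png',cv2.resize(c['frame'][130:300,230:430,::-1],None,fx=3,fy=3))
E
```

```text
time_s: 6.48
tool_pos: [0.5142, 0.0778, 0.023]
tool_rot: [-180.0, -0.0, 95.0]
force: [0.0, -0.0, 0.5]
grip_width: 0.0871
grasp_force: 0.0
time_s: 6.98
tool_pos: [0.5132, 0.0892, 0.0228]
tool_rot: [-180.0, 0.0, 95.0]
force: [0.3, 0.4, -0.4]
grip_width: 0.087
grasp_force: 0.0
[(np.int32(86), array([382.3, 211.4]), array([0.4401, 0.1167, 0.028 ])), (np.int32(125), array([354.4, 233.5]), array([0.5553, 0.126 , 0.028 ]))]
```

View pics/s4.png

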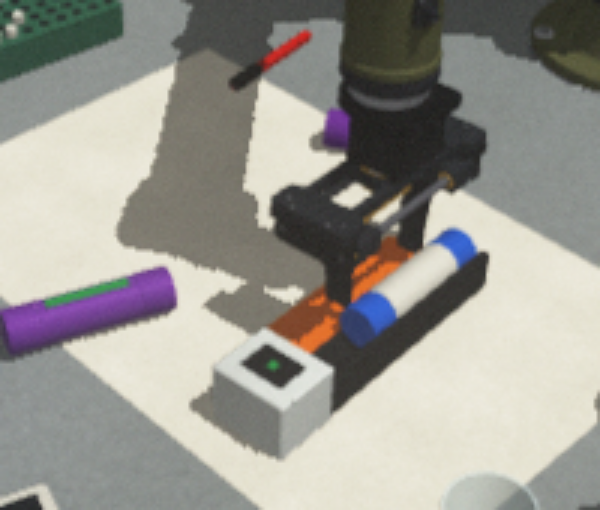

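The tube has dropped into the V: caps at crop (368,318) and (458,245), between crest and wall. I'll retract, move back towards the near end, shut the fingers and measure.

```bash
python3 -m creep '{"translation":[[-0.3,0,-0.1],[0,0,-0.6],[0,0,-0.6],[0,-0.4,0],[0,-0.4,0]],"turn":[[0,0,0],[0,0,0],[0,0,0],[0,0,0],[0,0,0]],"grip":[1,1,1,0.5,0]}';python3 -m creep '{"translation":[[0,-0.4,0],[0,0,0],[0,0,0],[0,0,0]],"turn":[[0,0,0],[0,0,0],[0,0,0],[0,0,0]],"grip":[0,0,0,0]}'; cat > m2.py <<'E'
from m import *
c=cam('top');P=pts(c);h=cv2.cvtColor(c['frame'],cv2.COLOR_RGB2HSV);print('tube top',tube(c))
c2=cam('scene');print('tube sc',tube(c2,(250,420,170,290)))
v,u=np.mgrid[:400,:640]
for n,cc in(('top',c),('scene',c2)):
    Q=pts(cc);ok=(cc['z_map']>0)&(abs(Q[...,0]-.55)<.2)&(abs(Q[...,1]-.13)<.06)
    m=ok&(Q[...,2]>.052)&(Q[...,2]<.06)&(Q[...,0]>.6);q=Q[m];print(n,'reader top',len(q),np.percentile(q,[3,50,97],axis=0).round(4).tolist(), cv2.minAreaRect(q[:,:2].astype(np.float32)))
    m=ok&(Q[...,2]>.036)&(Q[...,2]<.046)&(Q[...,0]<.64)&(abs(Q[...,1]-.125)<.03);q=Q[m]
    if len(q): print(n,'tubetop',len(q),np.percentile(q,[2,50,98],axis=0).round(4).tolist(),np.polyfit(q[:,0],q[:,1],1))
E
python3 m2.py
```

```text
time_s: 7.65
tool_pos: [0.4513, 0.0598, 0.1275]
tool_rot: [179.9, 0.0, 95.0]
force: [-0.3, -0.1, 0.5]
grip_width: 0.0741
grasp_force: 0.0
time_s: 8.15
tool_pos: [0.4206, 0.0574, 0.1271]
tool_rot: [180.0, -0.0, 95.0]
force: [0.6, -0.3, 0.1]
grip_width: 0.0352
grasp_force: 0.0
tube top [(np.int32(61), array([278., 197.]), array([0.5615, 0.129 , 0.028 ]))]
tube sc [(np.int32(84), array([382.2, 211.4]), array([0.4401, 0.1166, 0.028 ])), (np.int32(118), array([354.7, 233.4]), array([0.5547, 0.1264, 0.028 ]))]
top reader top 332 [[0.6473, 0.1017, 0.0523], [0.6744, 0.1328, 0.0555], [0.7019, 0.1648, 0.0591]] ((0.6747159361839294, 0.133488729596138), (0.06003325432538986, 0.06857257336378098), 6.260235786437988)
top tubetop 295 [[0.4583, 0.1088, 0.0362], [0.5246, 0.1252, 0.04], [0.5812, 0.1544, 0.045]] [0.07110425 0.09074567]
scene reader top 501 [[0.6524, 0.1052, 0.0522], [0.6816, 0.1375, 0.0538], [0.7079, 0.1681, 0.0561]] ((0.6803498864173889, 0.1369341015815735), (0.0608459934592247, 0.07077255100011826), 5.03782320022583)
scene tubetop 381 [[0.443, 0.1081, 0.0361], [0.5119, 0.125, 0.0396], [0.5764, 0.1481, 0.0431]] [0.07735428 0.085134  ]
```

```bash
python3 -m creep '{"translation":[[0,0,0],[0,0,0],[0,0,0],[0,0,0],[0,0,0]],"turn":[[0,0,0.0556],[0,0,0.0556],[0,0,0.0556],[0,0,0.0556],[0,0,0.0556]],"grip":[0,0,0,0,0]}';python3 -m creep '{"translation":[[0,0,0],[0,0,0],[0,0,0],[0,0,0],[0,0,0]],"turn":[[0,0,0.0556],[0,0,0.0556],[0,0,0.0556],[0,0,0.0556],[0,0,0]],"grip":[0,0,0,0,0]}'; python3 s.py
```

```text
time_s: 8.88
tool_pos: [0.42, 0.0575, 0.1268]
tool_rot: [-180.0, -0.0, 44.6]
force: [0.6, -0.6, 0.2]
grip_width: 0.0001
grasp_force: 0.0
time_s: 9.5
tool_pos: [0.42, 0.0574, 0.1268]
tool_rot: [-180.0, 0.0, 5.0]
force: [-0.0, -0.2, 0.5]
grip_width: 0.0005
grasp_force: 0.0
9.5 [0.42   0.0574 0.1268] [-1.79965121e+02  1.63750075e-02  5.03610127e+00] [ 36.  -5. -45. 119.  -4.  65. -92.] [-0.  -0.2  0.5]
```

```bash
python3 -m creep '{"translation":[[-0.02,-0.34,0],[0,-0.33,0],[0,0,0.45],[0,0,0.45],[0,0,0]],"turn":[[0,0,0],[0,0,0],[0,0,0],[0,0,0],[0,0,0]],"grip":[0,0,0,0,0]}'; python3 s.py; python3 - <<'E'
from m import *
c=cam('scene');cv2.imwrite('pics/s5.png',cv2.resize(c['frame'][130:300,300:480,::-1],None,fx=3.5,fy=3.5))
E
```

```text
time_s: 10.12
tool_pos: [0.4111, 0.1105, 0.053]
tool_rot: [-179.9, 0.3, 5.1]
force: [-0.5, 0.2, 0.7]
grip_width: 0.0001
grasp_force: 0.0
10.125 [0.4111 0.1105 0.053 ] [-179.91609299    0.3425116     5.12922006] [  32.    4.  -51.  123.    3.   55. -106.] [-0.5  0.2  0.7]
```

View pics/s5.png

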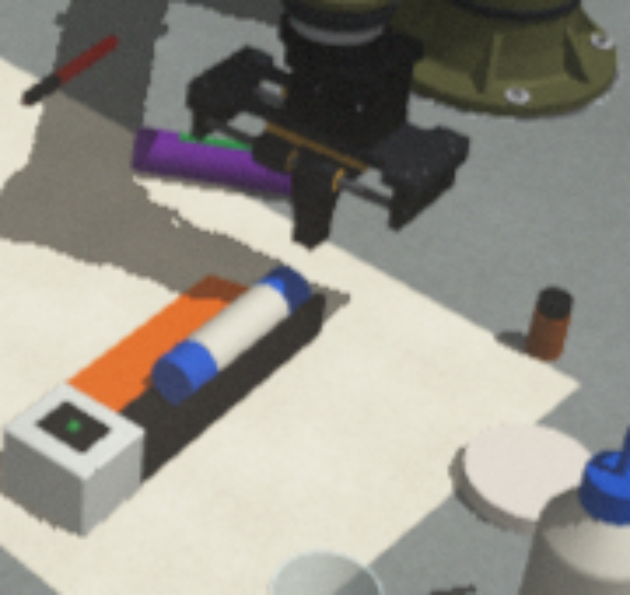

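The fingertips at crop (310,240) are just behind the tube's near cap at (290,285) and in line with the groove. I'll lower them and push.

```bash
python3 -m creep '{"translation":[[0,0,0.2],[0,0,0.22],[0,0,0],[0.1,0,0],[0.1,0,0]],"turn":[[0,0,0],[0,0,0],[0,0,0],[0,0,0],[0,0,0]],"grip":[0,0,0,0,0]}'; python3 -m creep '{"translation":[[0.1,0,0],[0.1,0,0],[0.1,0,0],[0.1,0,0],[0.1,0,0]],"turn":[[0,0,0],[0,0,0],[0,0,0],[0,0,0],[0,0,0]],"grip":[0,0,0,0,0]}';  python3 m2.py
```

```text
time_s: 10.8
tool_pos: [0.4307, 0.1118, 0.0221]
tool_rot: [180.0, -0.1, 4.9]
force: [-0.8, 0.1, 0.3]
grip_width: 0.0002
grasp_force: 0.5
time_s: 11.42
tool_pos: [0.4698, 0.1153, 0.0212]
tool_rot: [180.0, 0.0, 4.9]
force: [-0.1, -0.2, -0.1]
grip_width: 0.0002
grasp_force: 0.5
tube top [(np.int32(65), array([276.9, 183.4]), array([0.607 , 0.1321, 0.028 ]))]
tube sc [(np.int32(23), array([372.3, 219.7]), array([0.4843, 0.1214, 0.028 ])), (np.int32(126), array([342.4, 243.2]), array([0.6013, 0.1302, 0.028 ]))]
top reader top 323 [[0.6476, 0.1014, 0.0524], [0.6749, 0.1317, 0.0555], [0.7018, 0.1669, 0.0591]] ((0.6747414469718933, 0.13395310938358307), (0.059396859258413315, 0.06935661286115646), 4.862589359283447)
top tubetop 214 [[0.5345, 0.1109, 0.0361], [0.5801, 0.1267, 0.0407], [0.6165, 0.1544, 0.0456]] [0.09294466 0.07402538]
scene reader top 515 [[0.652, 0.1052, 0.0522], [0.6809, 0.1391, 0.0538], [0.7074, 0.1698, 0.0563]] ((0.6799718737602234, 0.1372717171907425), (0.06127241626381874, 0.07128341495990753), 3.993724822998047)
scene tubetop 446 [[0.4766, 0.1109, 0.0361], [0.5531, 0.1281, 0.0395], [0.6219, 0.1495, 0.044]] [0.06791698 0.09060595]
```

```bash
python3 -m creep '{"translation":[[0.06,0,0],[0.06,0,0],[0.05,0,0],[0.04,0,0],[0.03,0,0]],"turn":[[0,0,0],[0,0,0],[0,0,0],[0,0,0],[0,0,0]],"grip":[0,0,0,0,0]}'; python3 -m creep '{"translation":[[0.02,0,0],[0.02,0,0]],"turn":[[0,0,0],[0,0,0]],"grip":[0,0]}';python3 -m creep '{"translation":[[0.02,0,0],[0.02,0,0]],"turn":[[0,0,0],[0,0,0]],"grip":[0,0]}'
```

```text
time_s: 12.15
tool_pos: [0.4886, 0.117, 0.0213]
tool_rot: [180.0, 0.0, 4.9]
force: [-1.4, 0.8, 0.0]
grip_width: 0.0004
grasp_force: 0.4
time_s: 12.4
tool_pos: [0.4916, 0.1172, 0.0213]
tool_rot: [180.0, 0.0, 4.9]
force: [-0.3, 0.4, 0.3]
grip_width: 0.0003
grasp_force: 0.4
time_s: 12.65
tool_pos: [0.4949, 0.1175, 0.0213]
tool_rot: [180.0, -0.0, 4.9]
force: [-1.1, -0.1, -0.6]
grip_width: 0.0006
grasp_force: 0.4
```

```bash
python3 -m creep '{"translation":[[0.02,0,0],[0.02,0,0]],"turn":[[0,0,0],[0,0,0]],"grip":[0,0]}'; python3 -m creep '{"translation":[[0.02,0,0],[0,0,0]],"turn":[[0,0,0],[0,0,0]],"grip":[0,0]}';python3 -m creep '{"translation":[[0.02,0,0],[0,0,0]],"turn":[[0,0,0],[0,0,0]],"grip":[0,0]}'
```

```text
time_s: 12.9
tool_pos: [0.4974, 0.1177, 0.0212]
tool_rot: [180.0, 0.1, 4.9]
force: [-4.2, -0.1, 2.5]
grip_width: 0.0005
grasp_force: 2.3
time_s: 13.15
tool_pos: [0.4973, 0.1177, 0.0208]
tool_rot: [179.9, 0.3, 4.9]
force: [-6.7, -0.8, 3.8]
grip_width: 0.0002
grasp_force: 3.2
time_s: 13.4
tool_pos: [0.4973, 0.1177, 0.0204]
tool_rot: [179.9, 0.5, 4.9]
force: [-10.3, -1.1, 5.7]
grip_width: 0.0001
grasp_force: 4.9
```

Firm stop at the predicted place (TCP x 0.497, force rising). I'll back off and check.

```bash
python3 -m creep '{"translation":[[-0.05,0,0],[-0.2,0,0],[-0.3,0,0],[0,0,-0.6],[0,0,-0.6]],"turn":[[0,0,0],[0,0,0],[0,0,0],[0,0,0],[0,0,0]],"grip":[0,0,0,0,0]}'; python3 -m creep '{"translation":[[0,0.6,0],[0,0.6,0],[0,0.6,0],[0,0,0]],"turn":[[0,0,0],[0,0,0],[0,0,0],[0,0,0]],"grip":[0,0,0,0]}'; python3 m2.py; python3 - <<'E'
from m import *
c=cam('scene');cv2.imwrite('pics/s6.png',cv2.resize(c['frame'][130:300,270:450,::-1],None,fx=3.5,fy=3.5))
E
```

```text
time_s: 14.02
tool_pos: [0.4563, 0.1141, 0.1181]
tool_rot: [180.0, 0.0, 4.9]
force: [1.1, -0.8, 0.4]
grip_width: 0.0004
grasp_force: 0.0
time_s: 14.52
tool_pos: [0.4694, -0.0336, 0.1173]
tool_rot: [179.9, -0.0, 4.5]
force: [-0.4, 0.8, 0.5]
grip_width: 0.0004
grasp_force: 0.0
tube top [(np.int32(54), array([275.9, 175.6]), array([0.6334, 0.1349, 0.028 ])), (np.int32(61), array([279.5, 209.8]), array([0.5187, 0.1247, 0.028 ]))]
tube sc [(np.int32(93), array([365.3, 225.1]), array([0.5126, 0.1231, 0.028 ])), (np.int32(56), array([336.8, 246.7]), array([0.6196, 0.1294, 0.028 ]))]
top reader top 323 [[0.6479, 0.1014, 0.0522], [0.6749, 0.1341, 0.0556], [0.7022, 0.1665, 0.0593]] ((0.6750852465629578, 0.13390006124973297), (0.05992001295089722, 0.06955552846193314), 4.917562484741211)
top tubetop 382 [[0.4652, 0.1089, 0.0361], [0.564, 0.1277, 0.0396], [0.6369, 0.1539, 0.0452]] [-0.01368419  0.13644508]
scene reader top 509 [[0.6518, 0.1055, 0.0522], [0.6804, 0.1379, 0.0538], [0.7077, 0.1692, 0.0561]] ((0.6797852516174316, 0.13734865188598633), (0.06055609881877899, 0.06995132565498352), 4.442241668701172)
scene tubetop 385 [[0.5121, 0.1143, 0.0361], [0.5757, 0.13, 0.0396], [0.6363, 0.1451, 0.0427]] [0.05826759 0.09628699]
```

View pics/s6.png

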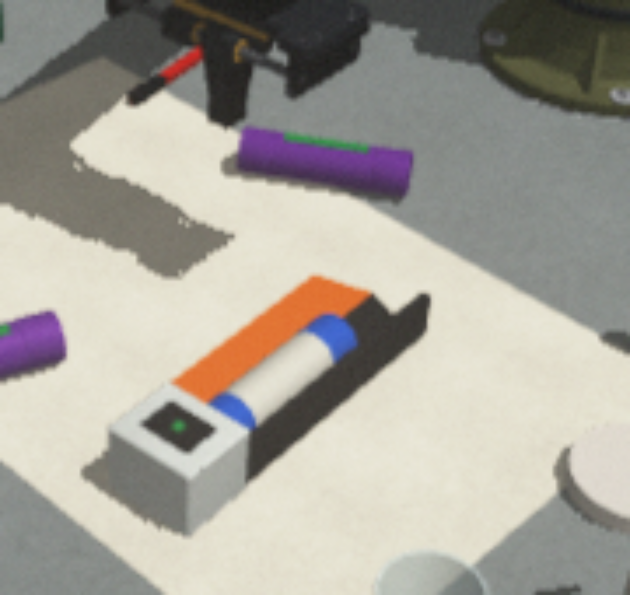

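The tube lies in the V with its far cap (crop 235,408) against the reader, and the robot is clear.

```bash
python3 -c "
from cell import env
print(env.sign_off())"
```

```text
the job is handed in; nothing more can be done
None
```

I rolled the tube up the ramp into the V rest and slid it until it stopped firmly against the reader. The last picture shows it lying there with the arm clear. I handed the job in at about 15 s, but the hand-in gave no verdict.

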